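# Rack the red cartons and snug the end stop

### The job

Put the two red cartons upright into the wooden rack beside the two blue ones: first slide the rack's end stop back to make room, stand both red cartons in between the blue ones and the stop, then push the stop up so that all four cartons stand upright and snug between the end wall and the stop. Leave the green carton and everything else on the counter where it is, and do not knock anything over.

Things in the scene. Friction and masses are not known exactly. Their poses are not given: they have to be found in the camera images.
- rack: Wooden trough fixed to the counter, 88 mm (x) by 340 mm (y). Origin: centre of its underside on the counter; x across, y along it towards the fixed end wall, z up. Floor 6 mm thick. Side walls 6 mm thick, tops 30 mm above the counter, 76 mm clear between them; low lip, also 30 mm, at the -y end. The end wall at the +y end is 110 mm tall, its inner face at y = +158 mm.
- stop (a joint): Sliding end stop, position in m, 0 to 0.135, growing as it moves away from the end wall (to rack -y). Clear length from end wall to the stop plate = 60 mm + this value (plate's inner face at rack y = 98 mm - value). Slides with about 2 N friction, stays where left, cannot lift or turn. A white plate faces the cartons; a low foot joins it to a black handle fin behind it.
- stop_face (a point): Top centre of the white stop plate's inner (carton side) face, 112 mm above the counter; the plate is 70 mm wide and 12 mm thick. Moves with the stop; axes parallel to the rack's.
- stop_handle (a point): Top centre of the stop's black upright fin, 97 mm above the counter; 50 mm wide (rack x), 10 mm thick (rack y). Its mid-plane is 87 mm behind the plate's inner face (to rack -y), leaving 70 mm clear between plate and fin; the foot between them is 13 mm above the counter. Push it from either side or pinch it from above. Axes parallel to the rack's.
- red_1: Red carton 60 x 36 mm, 120 mm tall, standing upright; about 0.2 kg (varies). Origin: centre of its underside; x along its 60 mm width, y along its 36 mm thickness, z up. One of the two to be put away; starts on the counter.
- red_2: Red carton 60 x 36 mm, 120 mm tall, standing upright; about 0.2 kg (varies). Origin: centre of its underside; x along its 60 mm width, y along its 36 mm thickness, z up. One of the two to be put away; starts on the counter.
- green: Green carton 60 x 36 mm, 120 mm tall, standing upright; about 0.2 kg (varies). Origin: centre of its underside; x along its 60 mm width, y along its 36 mm thickness, z up. Does not belong in the rack; stays where it is on the counter.
- blue_1: Blue carton 60 x 36 mm, 120 mm tall, standing upright; about 0.2 kg (varies). Origin: centre of its underside; x along its 60 mm width, y along its 36 mm thickness, z up. Already in the rack, thickness along the rack, next to the end wall.
- blue_2: Blue carton 60 x 36 mm, 120 mm tall, standing upright; about 0.2 kg (varies). Origin: centre of its underside; x along its 60 mm width, y along its 36 mm thickness, z up. Already in the rack, thickness along the rack, next to blue_1.
- canister: Bystander: yellow canister with a wooden lid, radius 38 mm, 101 mm tall. Loose; origin at the centre of its underside.
- can: Bystander: food can with an orange label, radius 34 mm, 100 mm tall. Loose; origin at the centre of its underside.
- jar: Bystander: amber glass jar with a steel cap, radius 36 mm, 100 mm tall. Loose; origin at the centre of its underside.
- bottle: Bystander: green glass bottle with a red cap, radius 28 mm, 150 mm tall. Loose; origin at the centre of its underside.
- bowl: Bystander: white bowl, radius 60 mm, 50 mm tall. Loose; origin at the centre of its underside.

How it is judged (in metres and radians):
On the way, in this order (a step that is already met when the one before it is completed fails the run):
1. the end stop has been slid back to make room for a carton (clear length over 108 mm) (value of joint stop above 0.048 m), for 0.1 s.
2. one red carton stands in the rack (((z of red_1 in the frame of rack between 0 and 0.014 m and x of red_1 in the frame of rack between -0.014 and 0.014 m and y of red_1 in the frame of rack between -0.03 and 0.16 m and angle between red_1's own z axis and vertical below 0.2 rad) or (z of red_2 in the frame of rack between 0 and 0.014 m and x of red_2 in the frame of rack between -0.014 and 0.014 m and y of red_2 in the frame of rack between -0.03 and 0.16 m and angle between red_2's own z axis and vertical below 0.2 rad))), for 0.2 s.
3. both red cartons stand in the rack (z of red_1 in the frame of rack between 0 and 0.014 m and x of red_1 in the frame of rack between -0.014 and 0.014 m and y of red_1 in the frame of rack between -0.03 and 0.16 m and angle between each of red_1, red_2's own z axis and vertical below 0.2 rad and z of red_2 in the frame of rack between 0 and 0.014 m and x of red_2 in the frame of rack between -0.014 and 0.014 m and y of red_2 in the frame of rack between -0.03 and 0.16 m), for 0.2 s.
At the end, for the whole second after the job is handed in: All four cartons (two red, two blue) stand at rest on the rack floor, within 0.08 rad of upright, between the end wall and the stop, and the stop is pushed up with at most 5 mm of slack in total (joint stop below 0.089, four cartons take 0.084) (z of red_1 in the frame of rack between 0 and 0.014 m and x of red_1 in the frame of rack between -0.014 and 0.014 m and y of red_1 in the frame of rack between 0.02 and 0.16 m and angle between each of red_1, red_2, blue_1, blue_2's own z axis and vertical below 0.08 rad and linear speed of each of red_1, red_2, blue_1, blue_2 below 0.02 m/s and z of red_2 in the frame of rack between 0 and 0.014 m and x of red_2 in the frame of rack between -0.014 and 0.014 m and y of red_2 in the frame of rack between 0.02 and 0.16 m and z of blue_1 in the frame of rack between 0 and 0.014 m and x of blue_1 in the frame of rack between -0.014 and 0.014 m and y of blue_1 in the frame of rack between 0.02 and 0.16 m and z of blue_2 in the frame of rack between 0 and 0.014 m and x of blue_2 in the frame of rack between -0.014 and 0.014 m and y of blue_2 in the frame of rack between 0.02 and 0.16 m and value of joint stop below 0.089 m); the robot touches nothing.
It fails at once if a carton is tipped over (angle between any of red_1, red_2, blue_1, blue_2, green's own z axis and vertical above 0.6 rad).
It fails at once if the green carton is moved more than 40 mm (distance of green from where it was at the start of the episode above 0.04 m).
It fails at once if a bystander on the counter is moved more than 40 mm or knocked over (distance of any of canister, can, jar, bottle, bowl from where it was at the start of the episode above 0.04 m or angle between any of canister, can, jar, bottle, bowl's own z axis and vertical above 0.5 rad).
It also fails if it takes over 66 s, if anything falls off the work surface, if the arm or the gripper's body presses on something with over 40 N, if the wrist force passes 120 N, or if a joint passes its speed limit or range.

### The arm

A 6-joint arm with a two-finger parallel gripper is mounted at the origin on the work surface. World frame = base frame: x ahead of the robot, y to its left, z up, the work surface at z = 0. Lengths are in mm, angles in degrees, forces in N, time in s.
With the tool pointing down it reaches from about 350 to 850 mm from the base axis. Payload 8.1 kg.
Tool frame: the origin (TCP) lies between the finger pads; the fingertips stand 22 mm ahead of it and the grasp point (between the pads) lies 3 mm ahead of it; z points along the fingers, y is the line along which they close (so a half turn about z gives the same grasp; the last joint's range is limited). The gripper opens to 85 mm and grips with 20 to 120 N. Pads are 22 mm wide; open, the fingers measure 114 mm over their backs; the gripper's body (76 mm by 85 mm) begins 54 mm behind the grasp point. The pads swing forward as they close: fully open they stand 13 mm farther back than shut.
Start: joints at [61.799, 7.471, 85.268, -0, 87.261, -4.893], TCP at [237.383, 551.049, 253.292] pointing down, gripper open.
Joint ranges: [-169.43, 169.43], [-51.17, 129.36], [1.28, 143.12], [-76.62, 256.62], [0, 156.53], [-152.29, 152.29]. Speed limits (degrees/s): [136.94, 136.94, 159.86, 180, 180, 180].

### API

Orientations are given as [roll, pitch, yaw] about the fixed x, y, z axes, in that order (R = Rz(yaw) Ry(pitch) Rx(roll)).
In Python, from bench import r, vision gives the robot as it stands.
- The arm moves only by the tool step_arm, never from a script. Its argument "targets" is a list that holds one entry, the list of rows, each a list of 6 numbers: the shift along the world's x, y, z in mm, then the turn, a rotation vector about the world's x, y, z in rad. In form: [[[x, y, z, rx, ry, rz], ...]]. A call has 1 to 12 rows; each row is the pose to reach, as a shift and turn from the pose commanded when the call began; what a row does not reach only later rows make up. A row lasts 1/12 s, in which the tool goes at most 41.7 mm and 7.16 degrees, less where a joint would pass 70% of its speed; a pose out of reach is approached as far as the arm can. A call with a gripper value outside its range is refused whole. "fingers" is the gripper's target within -1 to 1 (shut at 1, half-way at 0, fully open at -1), set as the call begins (left out, the last holds). The fingers move at their own pace and stop on an object; "newtons" is the grip in N (left out, the last holds). Time passes only in rows, so rows that repeat a pose let the fingers close. It gives the time, the measured TCP pose, the force, the opening and the grip force at its end, in the units of the state.
- r.sense(): the state, without advancing time (a new reading comes with each control period).
- vision.snapshot(name): name is "scene" or "top" or "wrist"; returns a dict with "img" (384x512x3 uint8, blue, green, red), "mtx" (3x3 intrinsics, pixels), "eye" and "attitude" of the camera in the world. Camera axes: x right, y up, looking along -z (the intrinsics and any distortion apply to the point x, -y, -z); pixel columns grow to the right and rows downward; lengths in mm; the calibration is good to about 2 mm. A picture is of the moment at which its call begins. There is no depth.
- r.hand_in(): hands the job in; it is judged then, once.
The state is a dict: "time": time; "joint_pos": joint angles; "qd": joint speeds; "joint_efforts": joint torques, N m; "tool_pos": TCP position; "tcp_rot": TCP orientation; "ft_force": force on the tool from outside, world axes, zero at the start; "wrist_torque": the same for the moment, N m; "finger_gap": finger opening in mm; "grip_force": force on a finger pad.
Only numpy, scipy, OpenCV 4.12 (cv2) and the standard library are available. Lean on these libraries where they do the work, as an engineer would, in place of code of your own. Each camera call takes 0.05 s, during which the arm holds its last target. There are 200 camera calls.

## Working session

There is one attempt and no reset: what is moved stays moved. The work goes in short steps, Python scripts to look and compute and a tool call to move; the robot and the scene stay as the last step left them, time stands still between calls to the robot, and variables do not carry over. Pictures are saved under pics/ and viewed, at most 12 in all, crops included, and the job is handed in when it is done.

Besides the shell and the picture viewer there is one more tool, called after ">>>" as a command line: name --argument value ..., lists and objects as JSON in quotes. step_arm: Moves the arm, as the interface text tells. Its arguments: {"type":"object","properties":{"targets":{"type":"array"},"fingers":{"type":"number"},"newtons":{"type":"number"}},"required":["targets"]}

```bash
mkdir -p pics; python3 - <<'E'
from bench import r, vision
import cv2,pickle
for n in("scene","top"):
    s=vision.snapshot(n); cv2.imwrite(f"pics/{n}0.png",s["img"]); pickle.dump(s,open(f"{n}0.pkl","wb"))
    print(n,s["mtx"],s["eye"],s["attitude"],s.keys())
print(r.sense())
E
```

```text
scene [[450.43480469   0.         253.50608125]
 [  0.         450.43480469 197.79505682]
 [  0.           0.           1.        ]] [1468.86446577  586.71729424  826.41740026] [ 56.661218     0.46155452 125.43559019] dict_keys(['img', 'mtx', 'eye', 'attitude'])
top [[493.27199676   0.         258.24460926]
 [  0.         493.27199676 188.56481945]
 [  0.           0.           1.        ]] [ 434.78244134  -67.88691026 1528.28071801] [  3.92112938   1.11201376 -90.300172  ] dict_keys(['img', 'mtx', 'eye', 'attitude'])
{'time': 0.1, 'joint_pos': array([ 6.17974832e+01,  7.51386304e+00,  8.53235020e+01, -1.44736443e-04,
        8.72638126e+01, -4.89148612e+00]), 'qd': array([ 0.01507343,  0.00504555, -0.1629506 , -0.06360774,  0.06626957,
        0.02025214]), 'joint_efforts': array([ 1.46861104e-03, -5.70957685e+01, -5.01940119e+01, -1.34142824e-04,
        8.28338263e-03,  7.37718051e-05]), 'tool_pos': array([237.17224303, 550.61515582, 252.3127611 ]), 'tcp_rot': array([-1.79899179e+02, -8.48326024e-03,  1.56688969e+02]), 'ft_force': array([0.37199196, 0.1132376 , 0.19636354]), 'wrist_torque': array([-0.05515958, -0.00453583, -0.01174375]), 'grip_force': 0.0, 'finger_gap': 85.79690737502604}
```

View pics/scene0.png

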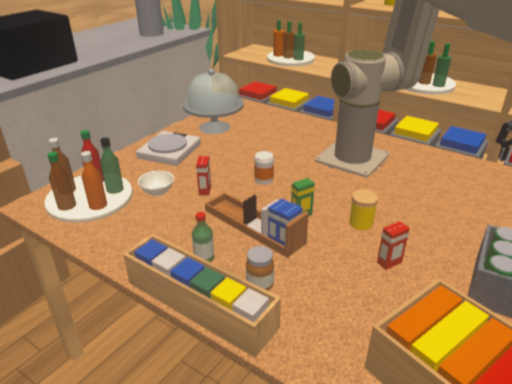

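View pics/top0.png

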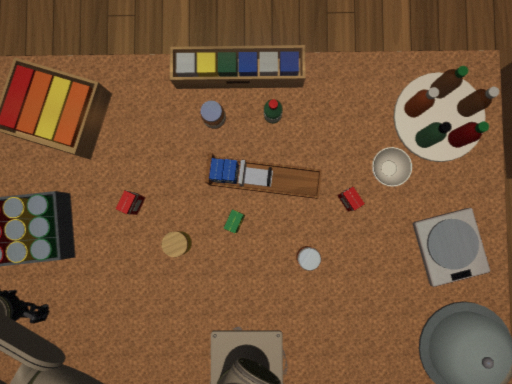

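View crop.

The scene view shows the rack in the middle (px 210–305, 190–245) with its blue pair at the right end. In the top view the rack spans (208,155)–(320,197) and the plate is at about x=241. The reds are at (130,203) and (351,199), and green is at (234,221).

```bash
python3 - <<'E'
import cv2,pickle,numpy as np
s=pickle.load(open("top0.pkl","rb"))["img"]
a=cv2.resize(s[145:250,200:333],None,fx=5,fy=5,interpolation=cv2.INTER_CUBIC)
b=cv2.resize(s[180:222,108:158],None,fx=6,fy=6,interpolation=cv2.INTER_CUBIC)
c=cv2.resize(s[180:222,330:380],None,fx=6,fy=6,interpolation=cv2.INTER_CUBIC)
a=cv2.resize(s[145:240,200:333],None,fx=6,fy=6,interpolation=cv2.INTER_CUBIC)
cv2.imwrite("pics/a.png",a)
cv2.imwrite("pics/b.png",np.hstack([b,c]))
E
```

```text
(no output)
```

View pics/a.png

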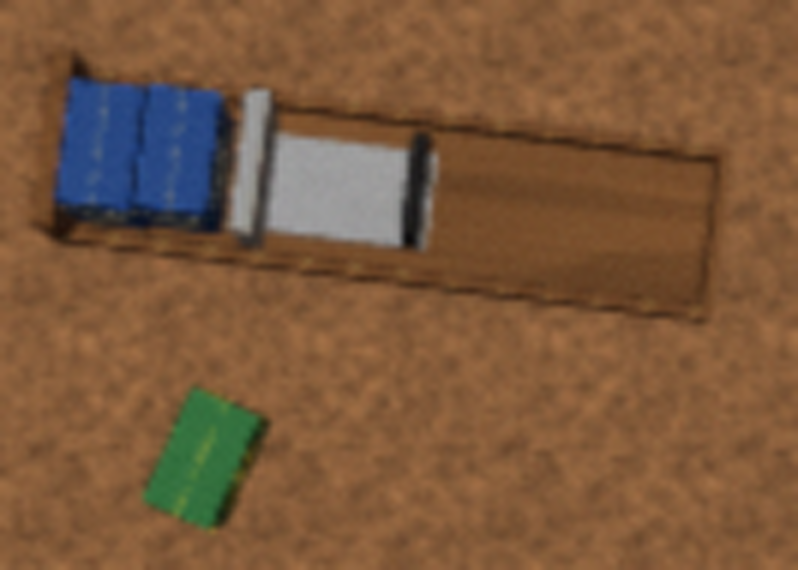

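View pics/b.png

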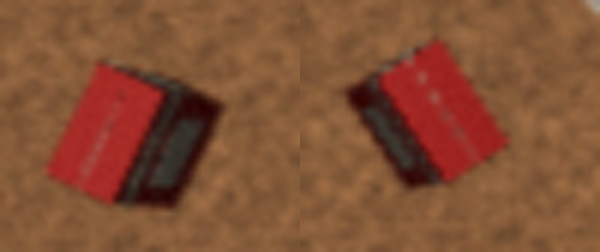

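Crop a: blue tops at (100,145) and (180,145), plate top from (245,90) to (232,238), fin top from (424,135) to (411,246), lip corners (718,155) and (706,322), green top centred near (206,457). Crop b: clean red top quads centred near (108,133) and (442,110).

```bash
cat > h.py <<'E'
import numpy as np,pickle
from scipy.spatial.transform import Rotation as R
def back(s,uv,z):
    uv=np.atleast_2d(uv).astype(float); K=s["mtx"]
    d=np.c_[(uv[:,0]-K[0,2])/K[0,0],-(uv[:,1]-K[1,2])/K[1,1],-np.ones(len(uv))]
    w=R.from_euler("xyz",s["attitude"],degrees=True).apply(d); e=np.array(s["eye"])
    return (e+w*((z-e[2])/w[:,2])[:,None])[:,:2]
def proj(s,p):
    K=s["mtx"];c=R.from_euler("xyz",s["attitude"],degrees=True).inv().apply(np.atleast_2d(p)-np.array(s["eye"]))
    return np.c_[K[0,0]*c[:,0]/-c[:,2]+K[0,2],K[1,1]*-c[:,1]/-c[:,2]+K[1,2]]
E
python3 - <<'E'
from h import *
import cv2
s=pickle.load(open("top0.pkl","rb"))
up=lambda p,o,f=6:(np.array(p,float)+.5)/f-.5+np.array(o)
np.set_printoptions(precision=1,suppress=True)
def rect(n,p,o):
    w=back(s,up(p,o),120); c=w.mean(0)
    a=((w[2]-w[1])+(w[3]-w[0]))/2; b=((w[1]-w[0])+(w[2]-w[3]))/2
    print(n,c,"long",np.hypot(*a),np.degrees(np.arctan2(a[1],a[0])),"short",np.hypot(*b),np.degrees(np.arctan2(b[1],b[0])))
rect("redL",[(100,62),(167,95),(118,205),(47,172)],(108,180))
rect("redR",[(135,38),(78,78),(145,182),(210,143)],(330,180))
rect("green",[(198,387),(268,415),(212,528),(145,497)],(200,145))
def seg(n,p,z):
    w=back(s,up(p,(200,145)),z); d=w[1]-w[0]; print(n,w.ravel(),"mid",w.mean(0),"len",np.hypot(*d),"ang",np.degrees(np.arctan2(d[1],d[0])))
seg("plate",[(245,90),(232,238)],112)
seg("fin",[(424,135),(411,246)],97)
seg("lip",[(718,155),(706,322)],30)
seg("blue outerR",[(224,92),(212,222)],120)
seg("blueL",[(73,82),(58,208)],120)
seg("wall+x",[(716,157),(280,107)],30)
seg("wall-x",[(704,320),(130,247)],30)
for n,p,z in[("canister",(175,244),101),("jarcap",(212,111),100),("bottle",(273,103),150),("can",(309,259),100),("bowl",(392,167),50)]: print(n,back(s,p,z))
from bench import r
E
```

```text
redL [495.8 340.2] long 57.69444286747306 155.58604542944659 short 37.05057538180334 -115.59428718568614
redR [ 502.9 -311.5] long 59.60460506588506 -146.76520207471964 short 34.60716731477953 122.48828804357494
green [440.1  28.9] long 58.82870076649315 153.73271247392194 short 35.52154108193103 -113.50220114946121
plate [616.4  10.2 544.9  16.7] mid [580.6  13.4] len 71.79840758843997 ang 174.8469642231958
fin [595.6 -76.  541.6 -69.3] mid [568.6 -72.6] len 54.467297377553834 ang 172.9612804865482
lip [ 591.8 -225.5  507.  -218.2] mid [ 549.4 -221.8] len 85.11401229593552 ang 175.137280388048
blue outerR [614.5  19.9 552.   25.7] mid [583.2  22.8] len 62.759539039872415 ang 174.62075193914748
blueL [619.8  92.4 559.2  99.5] mid [589.5  96. ] len 61.06102511204867 ang 173.30467894556784
wall+x [ 590.8 -224.4  618.    -3.1] mid [ 604.4 -113.8] len 223.0144902341719 ang 82.9906078256533
wall-x [ 508.  -217.2  547.    73.5] mid [527.5 -71.9] len 293.3367364876287 ang 82.36763033096427
canister [[373.9 200.6]]
jarcap [[762.3  94.1]]
bottle [[772.1 -84.7]]
can [[ 329.3 -185.3]]
bowl [[ 598.4 -441.1]]
```

>>> step_arm --targets '[[[10,-19,0,0,0,0.02],[30,-57,0,0,0,0.06],[50,-94,0,0,0,0.1],[70,-132,0,0,0,0.14],[90,-170,0,0,0,0.18],[110,-207,0,0,0,0.22],[130,-245,0,0,0,0.25],[150,-283,0,0,0,0.279],[170,-320,0,0,0,0.279],[190,-358,0,0,0,0.279],[210,-396,0,0,0,0.279],[230,-434,0,0,0,0.279]]]' --fingers -1

```text
time: 1.1
tool_pos: [462.4, 125.1, 253.1]
tcp_rot: [180.0, -0.0, 172.7]
ft_force: [1.4, 0.1, -0.2]
finger_gap: 85.5
grip_force: 0.0
```

>>> step_arm --targets '[[[20,-38,0,0,0,0],[40,-76,0,0,0,0],[60,-114,0,0,0,0],[80,-151,0,0,0,0],[94,-177,-15,0,0,0],[101,-190,-50,0,0,0],[101,-190,-80,0,0,0],[101,-190,-80,0,0,0],[101,-190,-80,0,0,0]]]'

```text
time: 1.85
tool_pos: [561.1, -62.6, 171.0]
tcp_rot: [180.0, -0.3, 172.7]
ft_force: [-0.6, 1.2, 0.8]
finger_gap: 85.3
grip_force: 0.0
```

```bash
python3 - <<'E'
from bench import r, vision
from h import *
import cv2
s=vision.snapshot("wrist");pickle.dump(s,open("w1.pkl","wb"));cv2.imwrite("pics/w1.png",s["img"])
print(s["eye"],s["attitude"],s["mtx"][0]);q=r.sense();print(q["tool_pos"],q["tcp_rot"],q["joint_pos"])
E
```

```text
[492.74722302 -53.37452377 292.8702082 ] [-1.54706717e+01 -7.01396068e-02  8.26769455e+01] [271.17303957   0.         254.98724373]
[562.68741012 -62.50281817 173.59561435] [ 1.79986881e+02 -7.83037451e-02  1.72689879e+02] [-1.15315033e+01  5.25817962e+00  9.60859938e+01  7.46279424e-03
  7.87348836e+01 -9.42228364e+01]
```

View pics/w1.png

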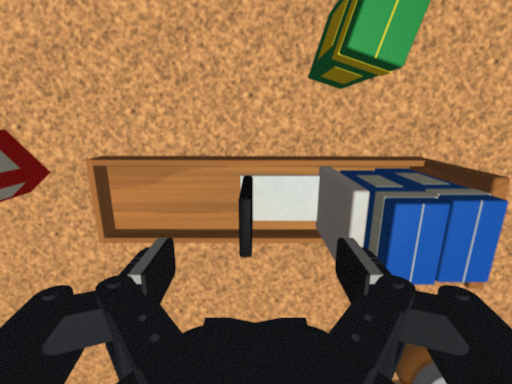

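The wrist view shows the fin centred near x=246 (rows 180–255), the white plate at x≈320–340, and the blue tops at (437,240) and (470,236). The fingers straddle the rack.

```bash
python3 - <<'E'
from h import *
np.set_printoptions(precision=1,suppress=True)
s=pickle.load(open("w1.pkl","rb"))
print("fin",back(s,[(248,192),(246,255)],97))
print("plate top inner",back(s,[(346,170),(383,278)],112))
print("blue2 top",back(s,[(379,200),(386,280)],120), "b1 far",back(s,[(497,197),(490,281)],126))
print("rack -x wall outer top",back(s,[(90,158),(420,157)],30),"lip+x",back(s,[(100,241)],30))
E
```

```text
fin [[544.3 -65. ]
 [595.8 -73.6]]
plate top inner [[533.6   3.6]
 [620.3  28.2]]
blue2 top [[554.9  22.1]
 [616.6  26.8]] b1 far [[560.4  94.6]
 [622.4  96.4]]
rack -x wall outer top [[ 508.6 -216.3]
 [ 548.4  101.2]] lip+x [[ 595.1 -231.2]]
```

>>> step_arm --targets '[[[4,-5,-15,0,0,0],[7,-9,-40,0,0,0],[7,-9,-65,0,0,0],[7,-9,-85,0,0,0],[7,-9,-90,0,0,0],[7,-9,-90,0,0,0]]]'

```text
time: 2.4
tool_pos: [570.1, -71.1, 83.9]
tcp_rot: [180.0, -0.0, 172.7]
ft_force: [0.2, -0.3, 0.0]
finger_gap: 85.4
grip_force: 0.0
```

>>> step_arm --targets '[[[0,0,0,0,0,0],[0,0,0,0,0,0],[0,0,0,0,0,0],[0,0,0,0,0,0],[0,0,0,0,0,0],[0,0,0,0,0,0],[0,0,0,0,0,0],[0,0,0,0,0,0],[0,0,0,0,0,0],[0,0,0,0,0,0]]]' --fingers 1 --newtons 25

```text
time: 3.23
tool_pos: [570.4, -71.9, 83.8]
tcp_rot: [-180.0, 0.0, 172.7]
ft_force: [-1.6, 0.8, 5.4]
finger_gap: 9.6
grip_force: 27.8
```

>>> step_arm --targets '[[[-1,-8,0,0,0,0],[-3,-22,0,0,0,0],[-5,-36,0,0,0,0],[-6,-50,0,0,0,0],[-8,-64,0,0,0,0],[-10,-78,0,0,0,0],[-12,-90,0,0,0,0],[-12,-97,0,0,0,0],[-12,-97,0,0,0,0],[-12,-97,0,0,0,0]]]'

```text
time: 4.07
tool_pos: [557.4, -170.7, 83.8]
tcp_rot: [-179.9, -0.1, 172.6]
ft_force: [-5.4, -1.1, 9.7]
finger_gap: 9.5
grip_force: 28.4
```

>>> step_arm --targets '[[[0,0,0,0,0,0],[0,0,0,0,0,0],[0,0,0,0,0,0],[0,0,0,0,0,0],[0,0,0,0,0,0],[0,0,0,0,0,0],[0,0,0,0,0,0],[0,0,15,0,0,0],[0,0,45,0,0,0],[0,0,80,0,0,0],[0,0,110,0,0,0],[0,0,130,0,0,0]]]' --fingers -1

```text
time: 5.07
tool_pos: [559.2, -169.2, 217.2]
tcp_rot: [-179.9, 0.2, 172.7]
ft_force: [0.8, 0.5, 0.2]
finger_gap: 85.4
grip_force: 0.0
```

>>> step_arm --targets '[[[-4,-10,0,0,0,-0.1],[-12,-30,0,0,0,-0.21],[-20,-50,0,0,0,-0.32],[-28,-70,0,0,0,-0.43],[-36,-90,0,0,0,-0.54],[-44,-110,0,0,0,-0.65],[-50,-128,0,0,0,-0.76],[-55,-140,0,0,0,-0.869],[-55,-142,0,0,0,-0.869],[-55,-142,0,0,0,-0.869],[-55,-142,0,0,0,-0.869]]]'

```text
time: 5.98
tool_pos: [503.3, -310.3, 213.2]
tcp_rot: [180.0, -0.0, 123.1]
ft_force: [0.5, -0.1, -0.4]
finger_gap: 85.4
grip_force: 0.0
```

```bash
python3 - <<'E'
from bench import r, vision
from h import *
import cv2
s=vision.snapshot("wrist");pickle.dump(s,open("w2.pkl","wb"));cv2.imwrite("pics/w2.png",s["img"])
q=r.sense();print(q["tool_pos"],q["tcp_rot"]);t=np.array(q["tool_pos"])
print("tcp at z120 px",proj(s,[[t[0],t[1],120]]))
E
```

```text
[ 503.45215094 -310.0170391   213.23237822] [ 1.79984290e+02 -2.06937166e-02  1.23098238e+02]
tcp at z120 px [[255.30863687 204.46801848]]
```

View pics/w2.png

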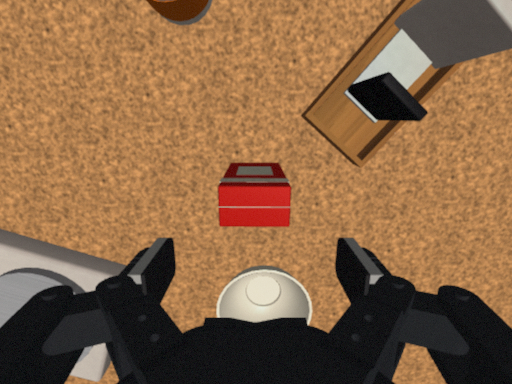

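The red top at px (219–291, 184–226) is centred within a pixel on the projected TCP and aligned, so I descend and grasp.

>>> step_arm --targets '[[[0,0,-15,0,0,0],[0,0,-40,0,0,0],[0,0,-65,0,0,0],[0,0,-90,0,0,0],[0,0,-110,0,0,0],[0,0,-122,0,0,0],[0,0,-125,0,0,0],[0,0,-125,0,0,0]]]'

```text
time: 6.7
tool_pos: [502.9, -310.0, 87.6]
tcp_rot: [-180.0, -0.1, 123.0]
ft_force: [0.3, -0.5, 0.5]
finger_gap: 85.4
grip_force: 0.0
```

>>> step_arm --targets '[[[0,0,0,0,0,0],[0,0,0,0,0,0],[0,0,0,0,0,0],[0,0,0,0,0,0],[0,0,0,0,0,0],[0,0,0,0,0,0],[0,0,0,0,0,0],[0,0,0,0,0,0]]]' --fingers 1 --newtons 30

```text
time: 7.37
tool_pos: [504.2, -311.7, 90.3]
tcp_rot: [179.9, 0.2, 122.9]
ft_force: [-0.6, 0.0, 6.6]
finger_gap: 59.7
grip_force: 34.3
```

>>> step_arm --targets '[[[0,0,12,0,0,0],[0,0,40,0,0,0],[0,0,75,0,0,0],[3,8,110,0,0,0],[9,32,135,0,0,-0.07],[15,64,148,0,0,-0.16],[23,98,150,0,0,-0.26],[32,132,150,0,0,-0.36],[40,166,150,0,0,-0.46],[48,200,150,0,0,-0.56],[57,234,150,0,0,-0.66],[66,268,150,0,0,-0.702]]]'

```text
time: 8.37
tool_pos: [568.9, -41.1, 239.0]
tcp_rot: [180.0, -0.0, 82.3]
ft_force: [0.7, -0.6, -3.2]
finger_gap: 59.7
grip_force: 33.7
```

>>> step_arm --targets '[[[6,26,0,0,0,0],[9,38,0,0,0,0],[10,43,0,0,0,0],[10,43,0,0,0,0],[10,43,0,0,0,0],[10,43,0,0,0,0]]]'

```text
time: 8.87
tool_pos: [578.9, -1.4, 238.3]
tcp_rot: [-180.0, 0.0, 82.6]
ft_force: [0.5, 0.2, -2.3]
finger_gap: 59.7
grip_force: 33.7
```

```bash
python3 - <<'E'
from bench import r, vision
from h import *
import cv2
s=vision.snapshot("wrist");pickle.dump(s,open("w3.pkl","wb"));cv2.imwrite("pics/w3.png",s["img"])
q=r.sense();print(q["tool_pos"],q["tcp_rot"],q["finger_gap"]);t=np.array(q["tool_pos"])
E
```

```text
[578.87220052  -1.41060245 238.30817758] [-1.79990950e+02  2.42209060e-02  8.25697994e+01] 59.84401322243345
```

View pics/w3.png

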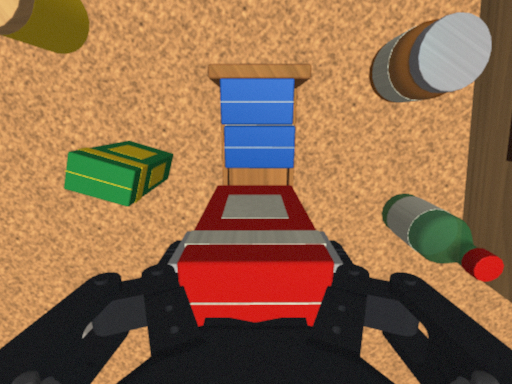

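The carton hangs straight (top px 180–335, row 270). The blue tops are at px 222–295 with outer edge near row 168, and the rack walls are at px 228 and 289 near row 178.

```bash
python3 - <<'E'
from h import *
np.set_printoptions(precision=1,suppress=True)
s=pickle.load(open("w3.pkl","rb"))
print(s["eye"],s["attitude"])
print("walls",back(s,[(228,178),(289,178)],30)); print("blue2 edge",back(s,[(224,167.5),(295,167.5)],126)); print("b1",back(s,[(221,79),(293,79)],126))
print("held bottom-front edge ~z150",back(s,[(219,186),(291,186)],150), "front top",back(s,[(181,250),(331,250)],269))
E
```

```text
[587.5  67.9 359.7] [-15.9   0.1  -7.4]
walls [[544.5  -0.1]
 [619.7  -9.8]]
blue2 edge [[555.   29.4]
 [616.4  21.4]]
b1 [[564.  100.4]
 [621.1  93. ]]
held bottom-front edge ~z150 [[552.   19.1]
 [608.9  11.8]] front top [[554.2  24.5]
 [609.2  17.4]]
```

>>> step_arm --targets '[[[2,1,0,0,0,0],[4,2,-10,0,0,0],[4,2,-35,0,0,0],[4,2,-65,0,0,0],[4,2,-90,0,0,0],[4,2,-110,0,0,0],[4,2,-122,0,0,0],[4,2,-130,0,0,0],[4,2,-135,0,0,0],[4,2,-138,0,0,0],[4,2,-138,0,0,0]]]'

```text
time: 9.83
tool_pos: [583.6, 2.0, 100.7]
tcp_rot: [179.9, -0.0, 82.7]
ft_force: [-0.3, 0.0, -2.9]
finger_gap: 59.5
grip_force: 33.6
```

>>> step_arm --targets '[[[0,0,-2,0,0,0],[0,0,-3,0,0,0],[0,0,-4,0,0,0],[0,0,-5,0,0,0],[0,0,-5,0,0,0]]]'

```text
time: 10.25
tool_pos: [583.6, 2.1, 96.4]
tcp_rot: [179.9, -0.0, 82.7]
ft_force: [-2.6, -0.2, 3.4]
finger_gap: 60.1
grip_force: 34.3
```

>>> step_arm --targets '[[[0,0,0,0,0,0],[0,0,0,0,0,0],[0,0,0,0,0,0],[0,0,0,0,0,0],[0,0,0,0,0,0],[0,0,15,0,0,0],[0,0,40,0,0,0],[0,0,70,0,0,0],[0,0,100,0,0,0],[0,0,120,0,0,0],[0,0,125,0,0,0]]]' --fingers -1

```text
time: 11.17
tool_pos: [585.3, 1.9, 225.5]
tcp_rot: [179.6, -0.0, 82.7]
ft_force: [1.2, -1.1, 0.1]
finger_gap: 85.3
grip_force: 0.0
```

>>> step_arm --targets '[[[-4,15,0,0,0,-0.03],[-12,47,0,0,0,-0.06],[-22,86,0,0,0,-0.1],[-32,125,0,0,0,-0.14],[-42,163,0,0,0,-0.18],[-52,202,0,0,0,-0.22],[-62,241,0,0,0,-0.26],[-72,279,0,0,0,-0.29],[-80,311,0,0,0,-0.309],[-87,334,0,0,0,-0.309],[-87,338,0,0,0,-0.309],[-87,338,0,0,0,-0.309]]]'

```text
time: 12.17
tool_pos: [495.0, 341.4, 219.0]
tcp_rot: [-179.9, 0.1, 65.1]
ft_force: [0.0, 0.3, 0.3]
finger_gap: 85.3
grip_force: 0.0
```

```bash
python3 - <<'E'
from bench import r, vision
from h import *
import cv2
vision.snapshot("top") and None
s=vision.snapshot("wrist");pickle.dump(s,open("w4.pkl","wb"))
T=vision.snapshot("top");pickle.dump(T,open("t4.pkl","wb"))
a=cv2.resize(T["img"][145:240,200:333],None,fx=3,fy=3,interpolation=cv2.INTER_CUBIC)
c=np.zeros((384,400,3),np.uint8);c[:285,:399]=a
cv2.imwrite("pics/w4.png",cv2.resize(np.hstack([s["img"][60:],c[:324]]),(790,281)))
q=r.sense();print(q["tool_pos"],q["tcp_rot"]);t=np.array(q["tool_pos"])
print("tcp at z120 px",proj(s,[[t[0],t[1],120]]))
h=cv2.cvtColor(s["img"],cv2.COLOR_BGR2HSV);m=((h[...,0]<6)|(h[...,0]>174))&(h[...,1]>190)&(h[...,2]>170)
m=m.astype(np.uint8);n,l,st,ce=cv2.connectedComponentsWithStats(m);i=1+st[1:,4].argmax();print(st[i],ce[i])
p=np.argwhere(l==i)[:,::-1].astype(np.float32);rc=cv2.minAreaRect(p);b=cv2.boxPoints(rc);print(rc);print(back(s,b,120),back(s,b.mean(0),120))
E
```

```text
[496.30095232 338.96968851 219.6216446 ] [-1.79987933e+02  6.40247012e-02  6.49181897e+01]
tcp at z120 px [[257.22661975 202.64242375]]
[ 222  179   70   19 1323] [256.36961451 187.97354497]
((256.5, 188.0), (18.0, 69.0), 90.0)
[[478.36237778 370.06303242]
 [530.44940749 345.88579014]
 [524.38206943 331.4760473 ]
 [471.30125116 356.10643864]] [[501.16084558 350.94677792]]
```

View pics/w4.png

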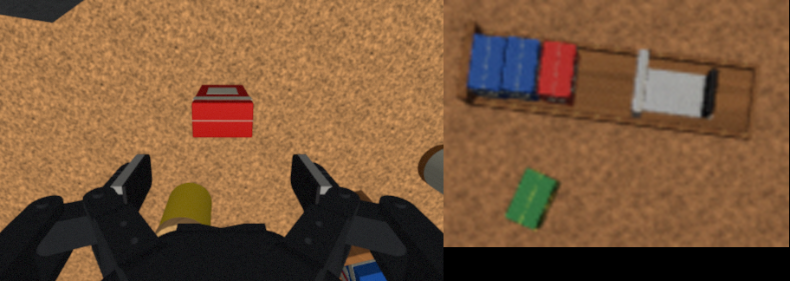

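Red_1 stands upright next to the blues with the stop well back. The left red top is centred near (256,200) in the wrist view and aligned, against a TCP projection of (257,203).

>>> step_arm --targets '[[[0,1,-15,0,0,0],[1,2,-40,0,0,0],[1,2,-65,0,0,0],[1,2,-90,0,0,0],[1,2,-112,0,0,0],[1,2,-127,0,0,0],[1,2,-131,0,0,0],[1,2,-131,0,0,0]]]'

```text
time: 12.98
tool_pos: [496.6, 340.3, 87.7]
tcp_rot: [-179.9, 0.2, 64.9]
ft_force: [-0.5, -0.2, 0.3]
finger_gap: 85.5
grip_force: 0.0
```

>>> step_arm --targets '[[[0,0,0,0,0,0],[0,0,0,0,0,0],[0,0,0,0,0,0],[0,0,0,0,0,0],[0,0,0,0,0,0],[0,0,0,0,0,0],[0,0,0,0,0,0],[0,0,0,0,0,0]]]' --fingers 1 --newtons 30

```text
time: 13.65
tool_pos: [498.3, 342.6, 91.3]
tcp_rot: [179.9, -0.1, 65.0]
ft_force: [-0.1, -1.0, 5.5]
finger_gap: 59.9
grip_force: 33.7
```

>>> step_arm --targets '[[[0,0,12,0,0,0],[0,0,40,0,0,0],[0,0,75,0,0,0],[2,-8,110,0,0,0],[6,-30,136,0,0,0.02],[13,-62,148,0,0,0.05],[21,-98,150,0,0,0.09],[29,-135,150,0,0,0.13],[37,-173,150,0,0,0.17],[45,-211,150,0,0,0.21],[53,-249,150,0,0,0.25],[61,-287,150,0,0,0.29]]]'

```text
time: 14.65
tool_pos: [557.9, 53.4, 240.1]
tcp_rot: [180.0, -0.0, 81.7]
ft_force: [1.3, -0.0, -2.0]
finger_gap: 60.0
grip_force: 33.6
```

>>> step_arm --targets '[[[8,-37,0,0,0,0.019],[15,-70,0,0,0,0.019],[19,-90,0,0,0,0.019],[20,-95,0,0,0,0.019],[20,-95,0,0,0,0.019],[20,-95,0,0,0,0.019],[20,-95,0,0,0,0.019]]]'

```text
time: 15.23
tool_pos: [577.8, -38.6, 239.4]
tcp_rot: [-180.0, -0.0, 82.7]
ft_force: [-0.2, 0.7, -3.9]
finger_gap: 59.8
grip_force: 33.6
```

```bash
python3 - <<'E'
from bench import r, vision
from h import *
import cv2
s=vision.snapshot("wrist");pickle.dump(s,open("w5.pkl","wb"));cv2.imwrite("pics/w5.png",s["img"])
q=r.sense();print(q["tool_pos"],q["tcp_rot"],q["finger_gap"])
E
```

```text
[577.88545841 -38.43070847 239.4302736 ] [-1.79990086e+02 -2.49212838e-02  8.27576123e+01] 59.712116290078065
```

View pics/w5.png

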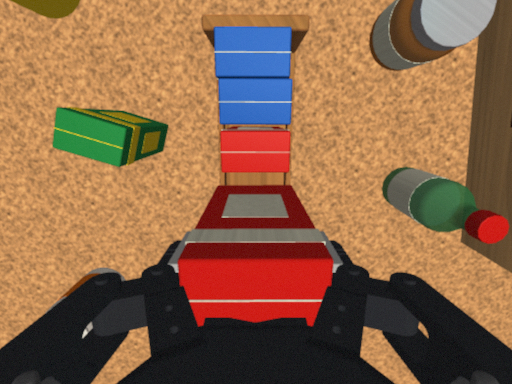

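The first red stands in the rack with its outer edge at row 172 (px 221–290). The held carton is centred at px 255 against rack walls at 226 and 286.

```bash
python3 - <<'E'
from h import *
np.set_printoptions(precision=1,suppress=True)
s=pickle.load(open("w5.pkl","rb"))
print("red edge",back(s,[(222,172),(290,172)],126),"walls",back(s,[(226,181),(286,181)],30).mean(0),"held",back(s,[(219,186),(291,186)],150).mean(0))
E
```

```text
red edge [[551.4 -11.6]
 [610.8 -19.2]] walls [577.5 -45.6] held [579.4 -21.9]
```

>>> step_arm --targets '[[[1,0,0,0,0,0],[1,-1,-10,0,0,0],[1,-1,-35,0,0,0],[1,-1,-65,0,0,0],[1,-1,-90,0,0,0],[1,-1,-110,0,0,0],[1,-1,-122,0,0,0],[1,-1,-130,0,0,0],[1,-1,-135,0,0,0],[1,-1,-139,0,0,0],[1,-1,-139,0,0,0]]]'

```text
time: 16.2
tool_pos: [579.4, -40.9, 100.5]
tcp_rot: [180.0, 0.0, 82.7]
ft_force: [0.8, -0.4, -2.1]
finger_gap: 59.9
grip_force: 33.5
```

>>> step_arm --targets '[[[0,0,-2,0,0,0],[0,0,-3,0,0,0],[0,0,-4,0,0,0],[0,0,-5,0,0,0],[0,0,-5,0,0,0]]]'

```text
time: 16.62
tool_pos: [579.8, -41.1, 97.3]
tcp_rot: [179.9, 0.0, 82.7]
ft_force: [-5.5, 0.1, 8.3]
finger_gap: 59.7
grip_force: 34.8
```

>>> step_arm --targets '[[[0,0,0,0,0,0],[0,0,0,0,0,0],[0,0,0,0,0,0],[0,0,0,0,0,0],[0,0,0,0,0,0],[0,0,15,0,0,0],[0,0,40,0,0,0],[0,0,70,0,0,0],[0,0,90,0,0,0],[0,0,100,0,0,0]]]' --fingers -1

```text
time: 17.45
tool_pos: [580.7, -41.1, 199.0]
tcp_rot: [179.7, 0.0, 82.7]
ft_force: [0.8, -0.6, 0.5]
finger_gap: 85.4
grip_force: 0.0
```

>>> step_arm --targets '[[[-2,-13,0,0,0,0],[-6,-40,0,0,0,0],[-11,-76,0,0,0,0],[-16,-112,0,0,0,0],[-22,-148,0,0,0,0],[-26,-170,0,0,0,0],[-27,-178,-10,0,0,0],[-27,-178,-40,0,0,0],[-27,-178,-75,0,0,0],[-27,-178,-105,0,0,0],[-27,-178,-117,0,0,0],[-27,-178,-117,0,0,0]]]' --fingers 1

```text
time: 18.45
tool_pos: [548.2, -216.9, 72.4]
tcp_rot: [-179.5, -0.2, 82.7]
ft_force: [-0.6, -0.0, 0.1]
finger_gap: -0.4
grip_force: 0.0
```

>>> step_arm --targets '[[[2,5,0,0,0,0],[3,13,0,0,0,0],[4,20,0,0,0,0],[5,26,0,0,0,0],[6,31,0,0,0,0],[6,36,0,0,0,0],[7,41,0,0,0,0],[8,46,0,0,0,0],[8,51,0,0,0,0],[9,55,0,0,0,0],[9,58,0,0,0,0],[9,58,0,0,0,0]]]'

```text
time: 19.45
tool_pos: [562.4, -160.6, 80.0]
tcp_rot: [179.8, 0.0, 82.7]
ft_force: [-0.1, 0.8, 7.0]
finger_gap: 0.1
grip_force: 0.1
```

```bash
python3 - <<'E'
from bench import r, vision
from h import *
import cv2
T=vision.snapshot("top");pickle.dump(T,open("t6.pkl","wb"))
q=r.sense();print(q["tool_pos"],q["ft_force"])
a=cv2.resize(T["img"][145:240,200:333],None,fx=6,fy=6,interpolation=cv2.INTER_CUBIC)
cv2.imwrite("pics/t6.png",a)
E
```

```text
[ 562.41677323 -160.63670987   80.02722019] [1.32987227 1.36563339 6.68608136]
```

>>> step_arm --targets '[[[0,3,0,0,0,0],[1,6,0,0,0,0],[1,8,0,0,0,0],[1,10,0,0,0,0],[1,10,0,0,0,0]]]'

```text
time: 19.92
tool_pos: [563.5, -151.4, 80.1]
tcp_rot: [179.8, 0.1, 82.7]
ft_force: [1.0, -1.5, 5.9]
finger_gap: -0.1
grip_force: 1.1
```

>>> step_arm --targets '[[[0,2,0,0,0,0],[0,3,0,0,0,0],[1,4,0,0,0,0],[1,4,0,0,0,0]]]'

```text
time: 20.25
tool_pos: [564.0, -148.0, 80.1]
tcp_rot: [179.9, 0.1, 82.7]
ft_force: [-3.8, -5.1, 8.5]
finger_gap: -0.3
grip_force: 2.5
```

```bash
python3 - <<'E'
from bench import r, vision
from h import *
import cv2
T=vision.snapshot("top");pickle.dump(T,open("t6.pkl","wb"))
q=r.sense();print(q["tool_pos"],q["ft_force"])
a=cv2.resize(T["img"][145:240,200:333],None,fx=6,fy=6,interpolation=cv2.INTER_CUBIC)
cv2.imwrite("pics/t6.png",a)
E
```

```text
[ 563.95572859 -148.05627678   80.05388008] [-3.45685968 -4.95319875  7.84557999]
```

View pics/t6.png

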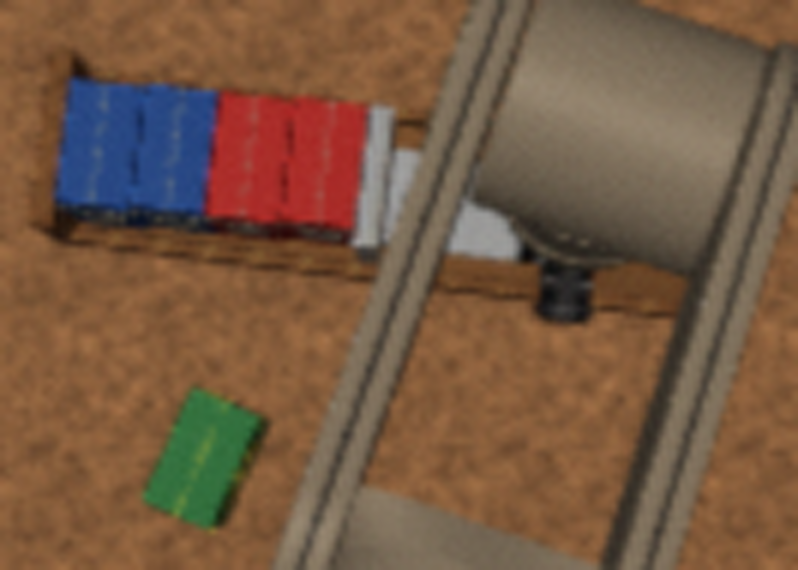

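All four cartons are touching, with the plate at about px 365 almost against them, so I keep pushing until the force rises clearly.

>>> step_arm --targets '[[[0,1,0,0,0,0],[0,2,0,0,0,0],[0,3,0,0,0,0],[0,3,0,0,0,0]]]'

```text
time: 20.63
tool_pos: [564.1, -146.8, 80.1]
tcp_rot: [179.8, 0.3, 82.6]
ft_force: [-0.8, -14.9, 4.0]
finger_gap: 0.1
grip_force: 7.2
```

>>> step_arm --targets '[[[0,1,0,0,0,0],[0,2,0,0,0,0],[0,2,0,0,0,0],[0,2,0,0,0,0]]]'

```text
time: 20.97
tool_pos: [564.1, -146.8, 80.2]
tcp_rot: [179.8, 0.4, 82.6]
ft_force: [-1.4, -22.3, 3.1]
finger_gap: 0.2
grip_force: 10.8
```

>>> step_arm --targets '[[[0,-3,0,0,0,0],[-1,-8,0,0,0,0],[-3,-20,0,0,0,0],[-5,-35,0,0,0,0],[-5,-40,10,0,0,0],[-5,-40,40,0,0,0],[-5,-45,75,0,0,0],[-20,-70,110,0,0,0],[-40,-100,130,0,0,0],[-60,-130,140,0,0,0],[-80,-160,140,0,0,0],[-80,-160,140,0,0,0]]]'

```text
time: 21.97
tool_pos: [480.4, -307.0, 220.7]
tcp_rot: [179.9, 0.2, 82.4]
ft_force: [-0.4, -0.1, -0.3]
finger_gap: 0.2
grip_force: 0.0
```

```bash
python3 - <<'E'
from bench import r, vision
from h import *
import cv2
T=vision.snapshot("top");S=vision.snapshot("scene")
a=cv2.resize(T["img"][145:240,200:333],(532,380),interpolation=cv2.INTER_CUBIC)
b=cv2.resize(S["img"][170:265,195:325],(520,380),interpolation=cv2.INTER_CUBIC)
cv2.imwrite("pics/end.png",cv2.resize(np.hstack([a,b]),(800,289)))
q=r.sense();print(q["time"],q["tool_pos"],q["ft_force"])
E
```

```text
22.0667 [ 482.35781957 -302.82742592  218.95755114] [-0.7430498   0.66730352  1.23771427]
```

View pics/end.png

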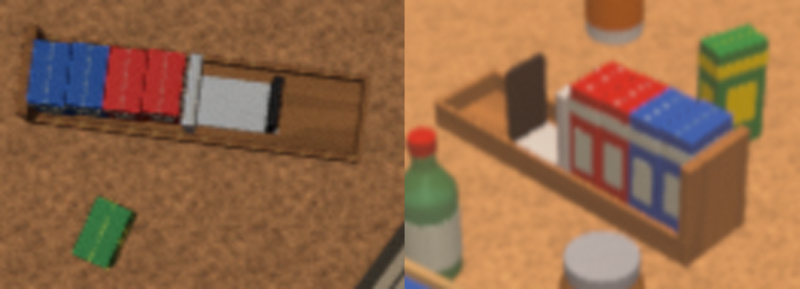

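All four cartons stand upright and snug between the end wall and the plate. The arm is clear and green has not moved.

```bash
python3 -c "
from bench import r
print(r.hand_in())"
```

```text
the job is handed in; nothing more can be done
None
```

Both red cartons stand upright in the rack next to the blue ones, with the stop pushed up snug; the job is handed in at about 22 s, but the hand-in returned no verdict.

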